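Clamp an axle stub in its nest and hold the spread snap ring at its groove

TASK

Set the steel axle stub down into the square pocket of the black nest, foot fully home, and swing the red clamp arm shut over its foot. Then take the orange-handled circlip pliers, squeeze them fully so that the brass snap ring on their tips spreads open, slide the ring down over the shaft until it is level with the dark groove, and finish there while holding: pliers squeezed, level and still, carried by the gripper alone, the ring open around the groove and not leaning on the shaft. Leave the other things on the bench where they are.

Things in the scene. Friction and masses are not known exactly. Their poses are not given: they have to be found in the camera images.
- stub_grip (a point): Axle stub, 0.35 kg, 66 mm high, standing on the bench: square green-anodised foot 64 x 64 x 14 mm, shoulder diameter 40 from 14 to 22 mm, then steel shaft diameter 32 to the top (edge bevelled 2.5 mm). This point is on the shaft's axis 48 mm above the foot's underside, a good height to grip the shaft. z along the shaft, x and y parallel to the foot's sides.
- groove (a point): Centre of the dark ring groove of the stub, on the shaft's axis 46 mm above the underside of the foot (groove 8 mm wide, diameter 28), 20 mm below the shaft's top. Axes as the stub's.
- stub_foot (a point): Centre of the underside of the stub's foot. Axes as the stub's.
- pocket (a point): Floor centre of the square pocket in the fixed black nest (135 x 95 x 20 mm, long along x). Pocket 67 x 67 mm, 12 deep, mouth bevelled 3 mm, floor 8 mm above the bench. x and y parallel to its sides; the foot fits any of four ways round. The clamp is on the +y side, so the pliers reach the shaft best from the -y side.
- clamp (a joint): Red clamp arm on the nest, turning about an upright pin. 0 rad = shut (arm parallel to the nest's x axis, over the edge of the stub's foot, 2 mm above it); up to 1.8 = swung open, counter-clockwise seen from above, to the +y side. Moves with about 1 N at the post and stays where it is left. Arm top 32 mm above the bench.
- clamp_post (a point): On the axis of the upright red round post at the free end of the clamp arm: diameter 14 mm, from 32 to 66 mm above the bench; this point 51 mm above the bench, the place to pinch or push it. It swings on a circle of 104 mm radius about clamp_hinge.
- clamp_hinge (a point): Point on the clamp arm's pivot axis, at the same height as clamp_post; in the nest's frame 52 mm to -x and 27 mm to +y of the pocket's centre.
- pliers: Circlip pliers, 0.27 kg, 14 mm high, lying flat on a blue rest. Origin at the underside of the pivot; x along the pliers towards the ring, z up. Two orange handles reach back to x = -105 mm; squeezing them spreads the tips. A brass snap ring (wire 3.5 mm, inner diameter 30 relaxed) stays on the tips, in the plane z = 7; spread, ring and jaws are up to 50 mm across and reach x = 105.
- pliers_grip (a point): Grip point midway between the handles, 68 mm behind the pivot, at half their height (7 mm above the underside); axes as the pliers'. Over their outsides the handles measure 64 mm here released, 38 mm fully squeezed (then parallel to x). On the rest this point is 41 mm above the bench, over a base plate 8 mm thick; the rest's supports are 25 mm away along x either way.
- handle_l (a joint): Squeeze angle of the handles: 0 = released, 0.20 rad = fully squeezed against the stop. A spring opens them, about 6 N on each handle at the grip point when fully squeezed; a grip of 30 N or more keeps them on the stop.
- ring_centre (a point): Centre of the snap ring's opening when fully spread, 77 mm ahead of the pivot, 7 mm above the pliers' underside (the ring's mid-plane); axes as the pliers'. Spread, the ring passes a 32 mm shaft with about 3 mm to spare all round when this point is on the shaft's axis; relaxed it does not pass.
- blue_box: Loose bystander: flat blue box, 65 x 120 x 26. Sizes in mm. Origin at the centre of its underside, z up. To be left alone.
- screw_case: Loose bystander: grey case with a clear lid and screws inside, 70 x 90 x 22. Sizes in mm. Origin at the centre of its underside, z up. To be left alone.
- key_set: Loose bystander: white holder 30 x 65 x 22 with four coloured hex keys reaching 80 out of it. Sizes in mm. Origin at the centre of its underside, z up. To be left alone.
- blank_flange: Loose bystander: round steel blank flange, diameter 70, 13 high. Sizes in mm. Origin at the centre of its underside, z up. To be left alone.
- port_cap: Loose bystander: black plastic disc cap, diameter 48, 16 high. Sizes in mm. Origin at the centre of its underside, z up. To be left alone.
- grease_jar: Loose bystander: white jar with green cap, diameter 48, 45 high. Sizes in mm. Origin at the centre of its underside, z up. To be left alone.
- centring_ring: Loose bystander: plain aluminium ring, outer diameter 52, 10 high (not the snap ring). Sizes in mm. Origin at the centre of its underside, z up. To be left alone.
- nest: The black nest itself with its clamp arm: fixed block 135 x 95 x 20 mm; origin at the centre of its underside, below the pocket's centre; axes as the pocket's.
Mind the look-alikes: they are no part of the job. Leave any blue look-alike of the part that bears stub_grip alone. Of the things that look like the pliers, the larger one is meant.

How it is judged:
By the outcome, as a careful person would: the job done as asked, in the order asked, and still so for the second after the job is handed in, while the arm keeps its last pose, push and grip.
It also fails if it takes over 61 s, if anything falls off the work surface, if the arm or the gripper's body presses on something with over 40 N, if the wrist force passes 120 N, or if a joint passes its speed limit or range.

ROBOT

A 6-joint arm with a two-finger parallel gripper is mounted at the origin on the work surface. World frame = base frame: x ahead of the robot, y to its left, z up, the work surface at z = 0. Lengths are in m, angles in rad, forces in N, time in s.
With the tool pointing down it reaches from about 0.275 to 0.975 m from the base axis. Payload 8.4 kg.
Tool frame: the origin (TCP) lies midway between the tips of the shut fingers; the grasp point (between the pads) lies 19 mm behind it; y points along the fingers, z is the direction in which the jaws open and shut, and the axes are right-handed (so a half turn about y gives the same grasp; the last joint's range is limited). The gripper opens to 92 mm and grips with 3 to 60 N. Pads are 20 mm wide; open, the fingers measure 128 mm over their backs; the gripper's body (75 mm by 189 mm) begins 69 mm behind the grasp point.
Start: joints at [1.143, 0.353, 1.633, -0, 1.155, -0.002], TCP at [0.258, 0.569, 0.215] pointing down, gripper open.
Joint ranges: [-2.63, 2.63], [-0.92, 2.1], [0.06, 2.66], [-1.3, 4.44], [0, 2.69], [-3.02, 3.02]. Speed limits (rad/s): [2.22, 2.22, 2.79, 3.14, 3.14, 3.14].

INTERFACE

Orientations are given as a rotation vector (axis times angle).
In Python, from bench import bot gives the robot as it stands. Calls block until the motion is done:
- bot.move_pose(position, orientation): joint-space move of the TCP to a pose.
- bot.servo_line(position, max_speed=0.15, orientation=None): straight line of the TCP; orientation=None keeps the orientation; max_speed is the mean speed in m/s.
- bot.movej(angles): joint-space move.
- bot.ungrasp() and bot.gripper_close(): open the fingers fully, or close them until they stop; the grip force is fixed at half the most.
- bot.hold(seconds).
- bot.ik(position, orientation): joint angles nearest the present ones, or None.
- bot.read_state(): the state.
- bot.read_camera(name): name is "scene" or "top" or "wrist"; returns a dict with "color" (400x640x3 uint8, red, green, blue), "range_z" (400x640 float32, m along the optical axis (not along the pixel's ray), 0 where there is no reading), "fx", "fy", "cx", "cy" (pixels), "R" (3x3) and "t" (3): a world point X has camera coordinates R X + t; the wrist camera has in their place "T_tool_cam" (4x4, takes a point from camera to tool coordinates, whose origin is the TCP and whose axes are the tool frame's). Camera axes: x right, y down, z forward; pixel columns grow to the right and rows downward; lengths in m; the calibration is good to about 2 mm. A picture is of the moment at which its call begins: read the wrist's pose just before it.
A pose or a line that the arm cannot do raises bot.MotionError and nothing moves.
- bot.job_done(): hands the job in, once; it reports no verdict.
Trained networks look in the newest picture that a camera, given by its name, has taken for a name from the list of things; names that differ only in an ending like _2 or _b are one class to them, and where a whole thing is asked for, a point or a joint stands for the part that bears it (a point fixed in the world has none). Each returns a list of dicts, best first, with "score" (0 to 1); they miss things now and then, are a little off and sometimes report something else, mostly with a low value. They report only what shows in the picture. A call takes as long as a camera call. They do not tell look-alikes from the thing itself.
- bot.look_for(camera, label): "pixel" ([column, row] in pixels, amid what is visible of it).
The state is a dict: "t": time; "qpos": joint angles; "dq": joint speeds; "effort": joint torques, N m; "position": TCP position; "tcp_rot": TCP orientation; "wrist_force": force on the tool from outside, world axes, zero at the start; "ft_torque": the same for the moment, N m; "finger_gap": finger opening in m.
Only numpy, scipy, OpenCV 4.12 (cv2) and the standard library are available. Lean on these libraries where they do the work, as an engineer would, in place of code of your own. Each camera call takes 0.05 s, during which the arm holds its last target.

## Working session

There is one attempt and no reset: what is moved stays moved. The work goes in short steps, each a Python script; the robot and the scene stay as the last script left them, time stands still between calls to the robot, and variables do not carry over. Pictures are saved under pics/ and viewed, and the job is handed in when it is done.

```bash
ls -la; mkdir -p pics
cat > h.py <<'E'
from bench import bot
import numpy as np, cv2
from scipy.spatial.transform import Rotation as Ro
def cam(name):
    s=bot.read_state(); c=bot.read_camera(name)
    if 'T_tool_cam' in c:
        T=np.eye(4);T[:3,:3]=Ro.from_rotvec(s['tcp_rot']).as_matrix();T[:3,3]=s['position']
        W=T@c['T_tool_cam']
    else:
        W=np.eye(4);W[:3,:3]=c['R'].T;W[:3,3]=-c['R'].T@c['t']
    c['W']=W
    return c
def cloud(c):
    z=c['range_z'].astype(float);h,w=z.shape
    u,v=np.meshgrid(np.arange(w),np.arange(h))
    P=np.stack([(u-c['cx'])/c['fx']*z,(v-c['cy'])/c['fy']*z,z],-1)
    X=P@c['W'][:3,:3].T+c['W'][:3,3]
    X[z<=0]=np.nan
    return X
def save(c,name):
    cv2.imwrite('pics/'+name+'.png',c['color'][:,:,::-1])
E
python3 - <<'E'
from h import *
s=bot.read_state();print(s)
for n in ['scene','top','wrist']:
    c=cam(n);save(c,n+'0');np.savez('pics/'+n+'0.npz',**{k:v for k,v in c.items()})
    print(n,c['W'].round(3).tolist(),c['fx'],c['cx'])
    X=cloud(c)
    for l in ['stub_grip','clamp_post','pliers','ring_centre','nest','pliers_grip','pocket']:
        for d in bot.look_for(n,l)[:4]:
            u,v=[int(round(a)) for a in d['pixel']]
            print(n,l,round(d['score'],2),u,v,X[min(v,399),min(u,639)].round(3))
print(bot.read_state()['t'])
E
```

```text
total 12
drwxr-xr-x  3 agent agent 4096 Dec  7 15:46 .
drwxr-xr-x 23 root  root  4096 Dec  7 15:46 ..
drwxr-xr-x  2 agent agent 4096 Dec  7 15:46 pics
{'t': 0.0, 'qpos': array([ 1.14257359e+00,  3.53668962e-01,  1.63412023e+00, -1.58579909e-05,
        1.15518088e+00, -2.38673035e-03]), 'dq': array([ 0.00052451, -0.00020994, -0.00112358, -0.00130037,  0.00043625,
       -0.00076331]), 'effort': array([-1.02572514e-03, -5.93830168e+01, -3.34216297e+01,  6.97071897e-02,
        2.34177208e-02, -1.18450548e-04]), 'position': array([0.25797194, 0.56874302, 0.21385664]), 'tcp_rot': array([-1.54622349,  0.33427141, -0.3338286 ]), 'wrist_force': array([-0.20072808, -0.35998701, -0.50883718]), 'ft_torque': array([-0.00601329, -0.04256865,  0.09163703]), 'finger_gap': 0.09179782881811864}
scene [[0.81, 0.501, -0.305, 1.023], [0.586, -0.704, 0.401, -0.521], [-0.014, -0.503, -0.864, 1.339], [0.0, 0.0, 0.0, 1.0]] 444.6369113403701 314.4392027852391
scene stub_grip 0.6 344 133 [0.509 0.344 0.026]
scene stub_grip 0.24 232 269 [ 0.529 -0.298  0.05 ]
scene clamp_post 0.46 335 183 [0.596 0.16  0.002]
[... 1042 characters left out ...]
1 0.005]
top clamp_post 0.32 208 242 [0.485 0.337 0.072]
top pliers 0.74 470 230 [ 0.513 -0.331  0.007]
top pliers 0.56 488 292 [ 0.353 -0.371  0.006]
top ring_centre 0.86 470 236 [ 0.496 -0.316  0.051]
top ring_centre 0.78 485 282 [ 0.379 -0.365  0.005]
top nest 0.59 320 196 [0.605 0.06  0.009]
top pliers_grip 0.79 465 231 [ 0.511 -0.319  0.001]
top pliers_grip 0.57 489 293 [ 0.351 -0.372  0.009]
top pocket 0.67 320 196 [0.605 0.06  0.009]
wrist [[0.414, 0.881, 0.229, 0.194], [0.91, -0.401, -0.103, 0.599], [0.0, 0.251, -0.968, 0.385], [0.0, 0.0, 0.0, 1.0]] 288.8953604034847 320.312257288237
wrist stub_grip 0.61 253 359 [0.468 0.36  0.014]
wrist stub_grip 0.59 326 353 [0.498 0.471 0.022]
1.2
```

View pics/top0.png

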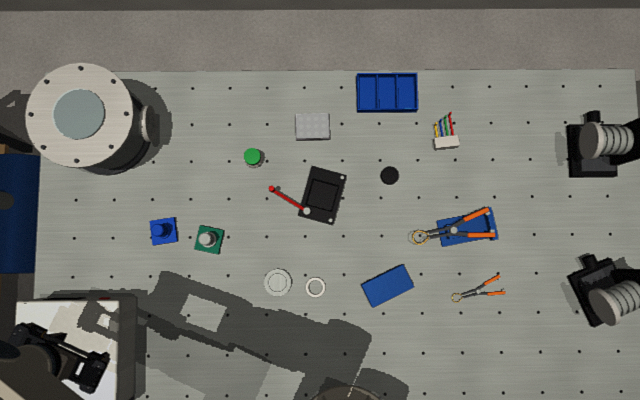

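View pics/scene0.png

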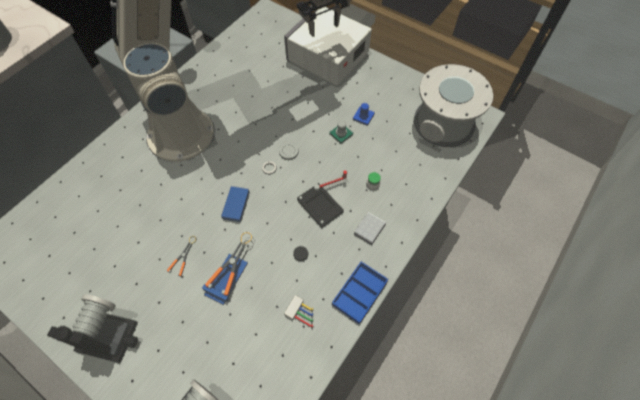

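View pics/wrist0.png

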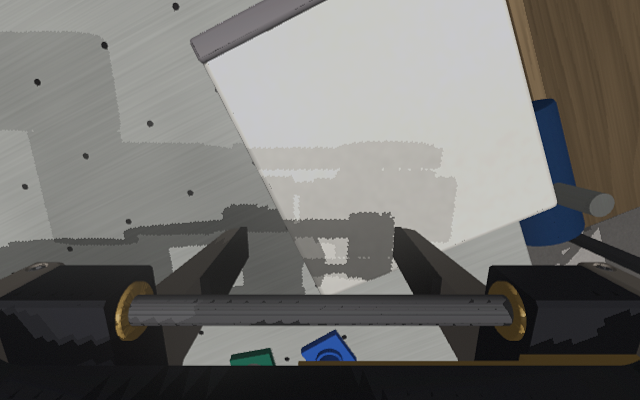

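The top view shows the green stub at (209,239) and its blue look-alike at (163,230). The nest is at (323,195), with the clamp open towards (271,188). The large pliers on the blue rest are at (455,230), with the ring at (419,236). The small pliers at (478,290) are the look-alike. Next I'll take close wrist views of the nest and stub.

```bash
cat >> h.py <<'E'
def ori(a):
    y=np.array([0,0,-1.]);z=np.array([np.cos(a),np.sin(a),0]);x=np.cross(y,z)
    return Ro.from_matrix(np.stack([x,y,z],1)).as_rotvec()
def yaw(rv):
    z=Ro.from_rotvec(rv).as_matrix()[:,2];return np.arctan2(z[1],z[0])
def onplane(c,uv,h):
    uv=np.atleast_2d(np.asarray(uv,float))
    d=np.c_[(uv[:,0]-c['cx'])/c['fx'],(uv[:,1]-c['cy'])/c['fy'],np.ones(len(uv))]@c['W'][:3,:3].T
    o=c['W'][:3,3];k=(h-o[2])/d[:,2]
    return o+d*k[:,None]
def dump(n,tag):
    c=cam(n);save(c,tag);np.savez('pics/'+tag+'.npz',**c);return c
def ld(tag): return dict(np.load('pics/'+tag+'.npz'))
E
python3 - <<'E'
from h import *
s=bot.read_state();print('yaw',yaw(s['tcp_rot']))
for p,nm in [((.49,.336,.20),'stub'),((.605,.06,.22),'nest'),((.511,-.325,.22),'pl')]:
    for a in np.radians([-110,-90,-70,-20,0,20,70,90,110,160,180,200]):
        q=bot.ik(p,ori(a));print(nm,round(np.degrees(a)),None if q is None else np.round(q,2))
bot.move_pose((.49,.336,.20),ori(yaw(s['tcp_rot'])))
dump('wrist','w_stub')
print(bot.read_state()['t'])
E
```

```text
yaw 1.1449898847526216
stub -110 [0.6  0.32 1.72 0.   1.11 2.52]
stub -90 [ 0.6   0.32  1.72 -0.    1.11  2.17]
stub -70 [ 0.6   0.32  1.72 -0.    1.11  1.82]
stub -20 [ 0.6   0.32  1.72 -0.    1.11  0.95]
stub 0 [0.6  0.32 1.72 0.   1.11 0.6 ]
stub 20 [ 0.6   0.32  1.72 -0.    1.11  0.25]
stub 70 [ 0.6   0.32  1.72  0.    1.11 -0.62]
stub 90 [ 0.6   0.32  1.72  0.    1.11 -0.97]
stub 110 [ 0.6   0.32  1.72  0.    1.11 -1.32]
stub 160 [ 0.6   0.32  1.72  0.    1.11 -2.19]
stub 180 [ 0.6   0.32  1.72 -0.    1.11 -2.54]
stub 200 [ 0.6   0.32  1.72  0.    1.11 -2.89]
nest -110 [0.1  0.32 1.67 0.   1.15 2.02]
nest -90 [ 0.1   0.32  1.67 -0.    1.15  1.67]
nest -70 [0.1  0.32 1.67 0.   1.15 1.32]
nest -20 [0.1  0.32 1.67 0.   1.15 0.45]
nest 0 [0.1  0.32 1.67 0.   1.15 0.1 ]
nest 20 [ 0.1   0.32  1.67 -0.    1.15 -0.25]
nest 70 [ 0.1   0.32  1.67  0.    1.15 -1.13]
nest 90 [ 0.1   0.32  1.67  0.    1.15 -1.47]
nest 110 [ 0.1   0.32  1.67  0.    1.15 -1.82]
nest 160 [ 0.1   0.32  1.67  0.    1.15 -2.7 ]
nest 180 None
nest 200 [0.1  0.32 1.67 0.   1.15 2.89]
pl -110 [-0.57  0.32  1.67 -0.    1.15  1.35]
pl -90 [-0.57  0.32  1.67  0.    1.15  1.  ]
pl -70 [-0.57  0.32  1.67  0.    1.15  0.65]
pl -20 [-0.57  0.32  1.67  0.    1.15 -0.22]
pl 0 [-0.57  0.32  1.67  0.    1.15 -0.57]
pl 20 [-0.57  0.32  1.67 -0.    1.15 -0.92]
pl 70 [-0.57  0.32  1.67  0.    1.15 -1.79]
pl 90 [-0.57  0.32  1.67  0.    1.15 -2.14]
pl 110 [-0.57  0.32  1.67  0.    1.15 -2.49]
pl 160 [-0.57  0.32  1.67  0.    1.15  2.92]
pl 180 [-0.57  0.32  1.67 -0.    1.15  2.57]
pl 200 [-0.57  0.32  1.67 -0.    1.15  2.22]
2.5
```

Run:
```python
from h import *
bot.move_pose((.605,.06,.24),ori(np.radians(-20)))
dump('wrist','w_nest')
print(bot.read_state()['t'])
a=cv2.imread('pics/w_stub.png');b=cv2.imread('pics/w_nest.png')
cv2.imwrite('pics/two.png',np.vstack([a[:280],b[:300]]))
```

```text
3.7083
```

View pics/two.png

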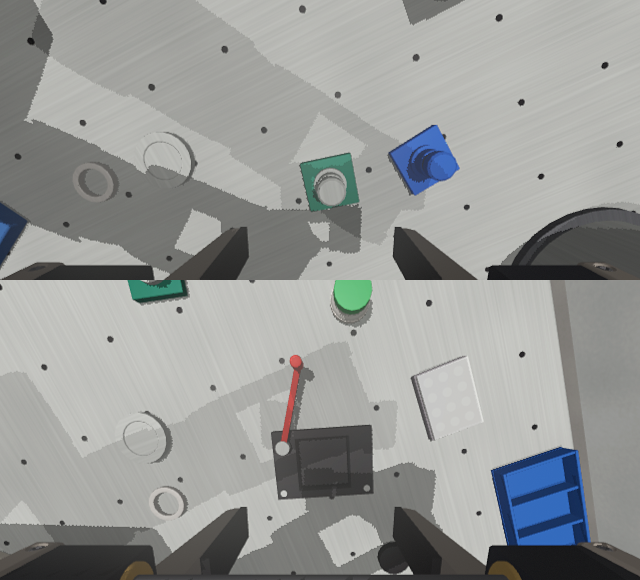

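```bash
cat > m.py <<'E'
from h import *
def rect(P):
    r=cv2.minAreaRect((P[:,:2]*1000).astype(np.float32));return np.round(r[0],1),np.round(r[1],1),round(r[2],1)
c=ld('w_stub');X=cloud(c);im=c['color'];hsv=cv2.cvtColor(im,cv2.COLOR_RGB2HSV)
g=(hsv[...,0]>60)&(hsv[...,0]<95)&(hsv[...,1]>90);g[265:]=0;
g=cv2.morphologyEx(g.astype(np.uint8),cv2.MORPH_OPEN,np.ones((3,3)))
v,u=np.where(g);print('green px',len(u),u.min(),u.max(),v.min(),v.max())
Z=X[v,u,2];print('zpct',np.nanpercentile(Z,[5,25,50,75,95]).round(4))
k=abs(Z-.014)<.004
print('depth rect',rect(X[v,u][k]))
print('plane rect',rect(onplane(c,np.c_[u,v],.014)))
reg=np.zeros(g.shape,bool);reg[120:230,280:370]=1
k=reg&(X[...,2]>.060)&(X[...,2]<.072)
vv,uu=np.where(k);print('top n',len(uu),'z',np.median(X[k][:,2]))
P=onplane(c,np.c_[uu,vv],.066);e=cv2.minEnclosingCircle((P[:,:2]*1000).astype(np.float32));print('top circ',e,P[:,:2].mean(0)*1000)
c=ld('w_nest');X=cloud(c);im=c['color'];hsv=cv2.cvtColor(im,cv2.COLOR_RGB2HSV)
reg=np.zeros(g.shape,bool);reg[130:225,260:390]=1
k=reg&(abs(X[...,2]-.020)<.004)
k=cv2.morphologyEx(k.astype(np.uint8),cv2.MORPH_OPEN,np.ones((3,3)))>0
v,u=np.where(k);print('nest n',len(u),'z',np.median(X[k][:,2]));print(rect(X[k]),rect(onplane(c,np.c_[u,v],.020)))
r=reg&(im.max(-1)<110)&(X[...,2]<.03)
v,u=np.where(r);print('dark rect',rect(onplane(c,np.c_[u,v],.020)))
k=reg&(abs(X[...,2]-.008)<.004)&(im.max(-1)<110)
k[:,:296]=0;k[:,352:]=0;k[:152]=0;k[216:]=0
v,u=np.where(k);print('floor n',len(u),np.median(X[k][:,2]),rect(onplane(c,np.c_[u,v],.008)))
red=((hsv[...,0]<8)|(hsv[...,0]>172))&(hsv[...,1]>120)
red[190:]=0
v,u=np.where(red);print('red',len(u),u.min(),u.max(),v.min(),v.max())
k=red&(X[...,2]>.058);vv,uu=np.where(k);print('post',len(uu),np.median(X[k][:,2]),onplane(c,[[uu.mean(),vv.mean()]],.066),uu.mean(),vv.mean())
E
python3 m.py
python3 - <<'E'
import cv2
a=cv2.imread('pics/w_nest.png')[60:240,240:400]
cv2.imwrite('pics/nz.png',cv2.resize(a,None,fx=3.3,fy=3.3,interpolation=cv2.INTER_CUBIC))
E
```

```text
green px 1326 301 357 154 209
zpct [0.0129 0.0136 0.0141 0.0147 0.0154]
depth rect (array([493.2, 349.1]), array([62.3, 62.6]), 77.5)
plane rect (array([492.8, 349.2]), array([62.3, 63.3]), 77.5)
top n 656 z 0.0658319464247443
top circ ((493.3772277832031, 349.3624572753906), 15.961085319519043) [493.03718965 349.37880973]
nest n 4146 z 0.020056679855968318
(array([606.7,  55.1]), array([ 95.3, 135.3]), 74.0) (array([606.7,  55.2]), array([ 95.3, 134.9]), 74.0)
dark rect (array([610.2,  65. ]), array([123.1, 139.5]), 70.7)
floor n 2233 0.008141481326715327 (array([606.3,  54. ]), array([67.4, 67.7]), 74.0)
red 527 281 301 75 161
post 113 0.06599808184558842 [[0.61932033 0.18355444 0.066     ]] 295.1592920353982 80.95575221238938
```

View pics/nz.png

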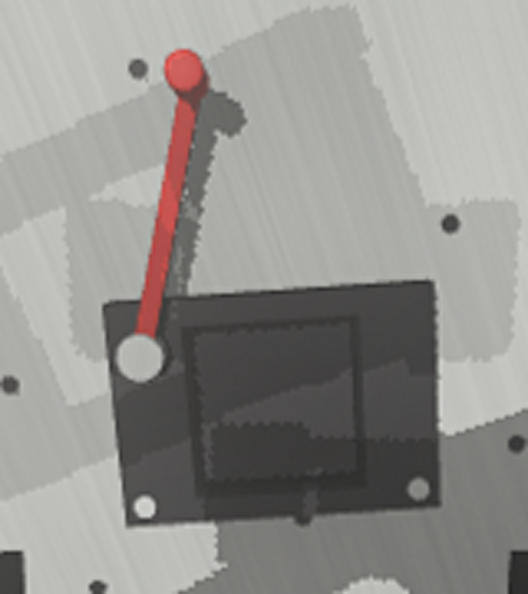

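Nest measures 95×135 mm, centre (606.7, 55.2), yaw −16°. The post sits 104.2 mm from the computed hinge, which matches the spec. The stub axis is at (493.2, 349.3) and its foot is about −12.5°. I'll look again at the grasp yaw, then pick it up.

```bash
cat >> h.py <<'E'
def rect(P):
    r=cv2.minAreaRect((P[:,:2]*1000).astype(np.float32));return np.round(r[0],1),np.round(r[1],1),round(r[2],1)
def stubmeas(c,zb=0.0,near=(.4932,.3493),vmax=265):
    X=cloud(c);hsv=cv2.cvtColor(c['color'],cv2.COLOR_RGB2HSV)
    d=np.hypot(X[...,0]-near[0],X[...,1]-near[1])
    g=(hsv[...,0]>60)&(hsv[...,0]<95)&(hsv[...,1]>90)&(d<.06);g[vmax:]=0
    v,u=np.where(g);out={}
    if len(u)>50: out['foot']=rect(onplane(c,np.c_[u,v],.014+zb));out['fz']=np.nanpercentile(X[v,u,2],[25,50,75]).round(4)
    k=(d<.03)&(abs(X[...,2]-.066-zb)<.004);v,u=np.where(k)
    if len(u)>20:
        P=onplane(c,np.c_[u,v],.066+zb);e=cv2.minEnclosingCircle((P[:,:2]*1000).astype(np.float32));out['top']=(np.round(e[0],1),round(e[1],1),len(u),np.median(X[k][:,2]).round(4))
    return out
E
python3 - <<'E'
from h import *
o=ori(np.radians(-12.5))
bot.move_pose((.4932,.3493,.20),o)
c=dump('wrist','w_stub2');m=stubmeas(c);print(m)
x,y=np.array(m['top'][0])/1000
if np.hypot(x-.4932,y-.3493)<.005:
    bot.servo_line((x,y,.10),.25); bot.servo_line((x,y,.029),.12)
    bot.gripper_close()
    s=bot.read_state();print(s['finger_gap'],s['wrist_force'],s['position'],s['t'])
E
```

```text
{'foot': (array([493.9, 350.6]), array([61.2, 63. ]), 77.4), 'fz': array([0.0136, 0.0141, 0.0147]), 'top': (array([493.9, 349.5]), 15.9, 642, np.float64(0.066))}
0.031127094248119228 [-0.45997148 -0.41310822 -0.08476031] [0.49382895 0.34949171 0.02897629] 7.1833
```

Run:
```python
from h import *
s=bot.read_state();p=s['position']
bot.servo_line((p[0],p[1],.13),.2)
bot.move_pose((.6066,.055,.13),ori(np.radians(-15.9)))
s=bot.read_state();print(s['position'],s['finger_gap'],s['wrist_force'],s['t'])
c=dump('wrist','w_held');print(stubmeas(c,.13-.029,(.6066,.055),400))
```

```text
[0.60624787 0.05598982 0.12958119] 0.031205379812229508 [-0.10740141  0.3480722  -3.70040804] 9.0417
{'foot': (array([611.8,  74.4]), array([29.7, 63.1]), 73.4), 'fz': array([0.1141, 0.1146, 0.115 ]), 'top': (array([609.3,  64.7]), 27.9, 3063, np.float64(0.1665))}
```

View pics/w_held.png

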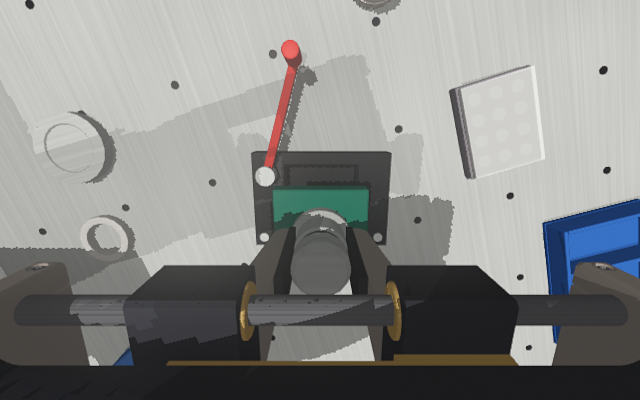

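```bash
cat > m2.py <<'E'
from h import *
s=bot.read_state();p=s['position'];print(p,np.degrees(yaw(s['tcp_rot'])),s['t'])
c=dump('wrist','w_held2');X=cloud(c);hsv=cv2.cvtColor(c['color'],cv2.COLOR_RGB2HSV)
a=np.radians(-16);R=np.array([[np.cos(a),np.sin(a)],[-np.sin(a),np.cos(a)]])
def loc(P): return (P[:,:2]-[.6067,.0552])@R.T*1000
g=(hsv[...,0]>60)&(hsv[...,0]<95)&(hsv[...,1]>90);g[:170]=0
v,u=np.where(g);zf=np.nanmedian(X[v,u,2]);L=loc(onplane(c,np.c_[u,v],zf));print('foot top z',zf,'x',L[:,0].min(),L[:,0].max(),'ymax',np.percentile(L[:,1],[95,99,100]),'tcp loc',loc(p[None]))
print(rect(onplane(c,np.c_[u,v],zf)))
k=(abs(X[...,2]-.020)<.003)&(X[...,2]>.01);k[:130]=0;k[245:]=0;k[:,:240]=0;k[:,400:]=0
k=cv2.morphologyEx(k.astype(np.uint8),cv2.MORPH_OPEN,np.ones((3,3)))>0
v,u=np.where(k);L=loc(onplane(c,np.c_[u,v],.020));print('nest x',L[:,0].min(),L[:,0].max(),'ymax',np.percentile(L[:,1],[95,99,100]))
E
python3 m2.py
```

```text
[0.60628425 0.05631562 0.12971848] -15.830588632737495 9.0917
foot top z 0.11472662235043368 x -32.11656090958258 31.111084982878992 ymax [33.27343215 34.60581333 34.64929694] tcp loc [[-0.70715275  0.95780612]]
(array([611.7,  74.6]), array([29.7, 63.2]), 73.4)
nest x -67.53317853425071 67.49576958805692 ymax [46.45217711 47.57567809 47.6819847 ]
```

```bash
cat >> h.py <<'E'
NC=np.array([.6067,.0551]);NA=np.radians(-16.0)
def N2W(x,y):  # mm in nest frame -> world xy
    c,s=np.cos(NA),np.sin(NA);return NC+np.array([c*x-s*y,s*x+c*y])/1000
def W2N(p):
    c,s=np.cos(NA),np.sin(NA);d=(np.asarray(p)[:2]-NC)*1000;return np.array([c*d[0]+s*d[1],-s*d[0]+c*d[1]]).round(2)
E
sed -i 's/^print(rect(onplane/#&/' m2.py
python3 - <<'E'
from h import *
o=ori(np.radians(-15.8))
q=N2W(0.1,-1.0)
bot.servo_line((*q,.056),.12,o)
bot.hold(.15)
s=bot.read_state();print(W2N(s['position']),s['position'],s['wrist_force'],s['t'])
E
python3 m2.py
```

```text
[ 0.83 -0.68] [0.60730829 0.05421506 0.05701095] [-0.62105073  0.5055806  -3.85117313] 10.0583
[0.60730829 0.05421506 0.05701095] -15.798167245020073 10.0583
foot top z 0.04203596298841136 x -30.595122083969567 32.80443722358054 ymax [31.52212721 32.87367436 32.92225877] tcp loc [[ 0.85621234 -0.77911574]]
nest x -60.716310519307115 61.78653998247114 ymax [45.97269665 47.33909599 47.90642186]
```

```bash
python3 - <<'E'
from h import *
q=N2W(-0.8,-1.5)
bot.servo_line((*q,.050),.05)
bot.hold(.1)
s=bot.read_state();print(W2N(s['position']),s['position'],s['wrist_force'],s['t'])
for z in (.046,.042,.039,.037):
    bot.servo_line((*q,z),.05)
    s=bot.read_state();print(W2N(s['position']),s['position'][2].round(4),s['wrist_force'].round(1),s['t'])
    if abs(s['wrist_force'][2])>15: break
E
python3 m2.py
```

```text
[-0.86 -1.53] [0.60545516 0.05386293 0.0499261 ] [-0.44336849  0.19660435 -3.51034522] 10.4833
[ 0.29 -0.31] 0.0473 [-1.9  4.3  6.9] 10.7333
[0.98 1.24] 0.0443 [-1.2 10.4 14.2] 10.9833
[1.04 2.35] 0.0421 [-1.7 16.8 20. ] 11.2333
[0.60834232 0.05707043 0.04209087] -15.859559048002279 11.2333
foot top z 0.025401898351229413 x -30.42771223908166 33.370073414606814 ymax [29.51159758 30.8348233  30.84946124] tcp loc [[1.06314251 2.25066084]]
nest x -55.981700984287585 57.667660920500694 ymax [46.14005647 47.44490993 47.49314768]
```

```bash
cat > tilt.py <<'E'
from h import *
import sys
c=ld(sys.argv[1]);X=cloud(c);hsv=cv2.cvtColor(c['color'],cv2.COLOR_RGB2HSV)
g=(hsv[...,0]>60)&(hsv[...,0]<95)&(hsv[...,1]>90);g[:170]=0
g=cv2.erode(g.astype(np.uint8),np.ones((3,3)))>0
P=X[g];P=P[np.isfinite(P[:,2])]
L=np.array([W2N(p) for p in P]);A=np.c_[L,np.ones(len(L))]
co,*_=np.linalg.lstsq(A,P[:,2]*1000,rcond=None);print('tilt deg x,y',np.degrees(co[:2]),'z at 0',co[2],'y range',L[:,1].min(),L[:,1].max(),'x',L[:,0].min(),L[:,0].max())
E
python3 tilt.py w_held; python3 tilt.py w_held2
```

```text
tilt deg x,y [-0.64014139 -3.5779458 ] z at 0 115.91497516509861 y range 6.22 32.51 x -31.48 30.71
tilt deg x,y [-0.06785086 -9.00417643] z at 0 28.658433223274947 y range -31.75 30.07 x -29.44 32.41
```

View pics/w_held2.png

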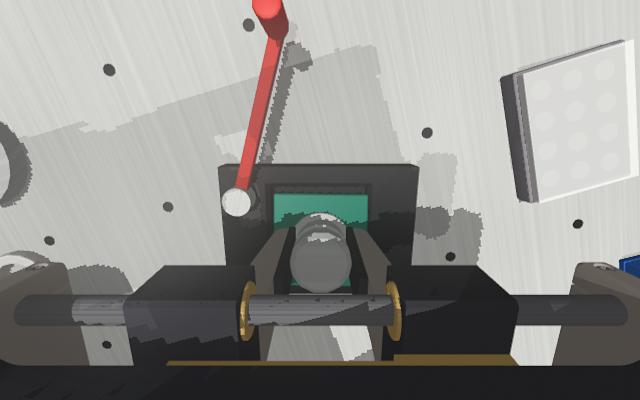

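```bash
python3 - <<'E'
from h import *
s=bot.read_state();n=W2N(s['position'])
q=N2W(n[0]-1,n[1])
bot.servo_line((*q,.047),.05)
bot.hold(.1)
s=bot.read_state();print(W2N(s['position']),s['position'],s['wrist_force'],s['t'])
E
python3 m2.py; python3 tilt.py w_held2
```

```text
[-0.33  1.85] [0.60689212 0.05697101 0.04643071] [-1.33039503 -0.19644835 -4.21317169] 11.7083
[0.60689212 0.05697101 0.04643071] -15.806578860064006 11.7083
foot top z 0.029614752419516596 x -31.92876750765053 31.907713932983903 ymax [29.50466785 30.218769   30.26982029] tcp loc [[-0.30347712  1.75535727]]
nest x -58.85749224450382 57.401358164571604 ymax [46.34098635 47.63100095 47.75134093]
tilt deg x,y [-0.19707605 -9.17120442] z at 0 32.8662855509154 y range -32.49 29.65 x -30.88 31.32
```

```bash
python3 - <<'E'
from h import *
def st():
    s=bot.read_state();print(W2N(s['position']),s['position'][2].round(4),s['wrist_force'].round(1),s['t']);return s
bot.servo_line((*N2W(-.2,5.5),.0465),.05); bot.hold(.1); st()
bot.servo_line((*N2W(-.2,5.5),.0425),.05); bot.hold(.1); st()
E
python3 m2.py; python3 tilt.py w_held2
```

```text
[-0.26  5.46] 0.0463 [-0.   0.7 -3.2] 12.1083
[-0.26  5.46] 0.0424 [ 0.1  0.3 -3.8] 12.4583
[0.6079567  0.06041469 0.04239071] -15.798266936105342 12.4583
foot top z 0.02555873101887235 x -31.842623990650054 31.999577601504 ymax [33.11142554 33.82413423 33.87468773] tcp loc [[-0.22934418  5.359075  ]]
nest x -57.54423142929318 56.212116265620864 ymax [46.50492977 47.75696181 47.86710036]
tilt deg x,y [-0.14211976 -9.02775066] z at 0 29.361598415210345 y range -29.1 33.06 x -30.89 31.3
```

```bash
python3 - <<'E'
from h import *
def st():
    s=bot.read_state();print(W2N(s['position']),s['position'][2].round(4),s['wrist_force'].round(1),s['t']);return s
for y,z in [(5.2,.0405),(3.8,.039),(2.2,.0378),(0.6,.0368)]:
    bot.servo_line((*N2W(-.2,y),z),.05); s=st()
    if np.linalg.norm(s['wrist_force'])>30: break
bot.hold(.1); st()
E
python3 m2.py; python3 tilt.py w_held2
```

```text
[-0.3   5.12] 0.0404 [ 0.9 -0.5 -2.9] 12.7583
[0.08 4.1 ] 0.0395 [-1.7  2.   3. ] 13.0083
[0.43 2.71] 0.0387 [-1.5  2.4  6.2] 13.2583
[0.57 1.48] 0.038 [-2.7  3.1 10. ] 13.5083
[0.56 1.48] 0.038 [-1.8  4.3  9.4] 13.6083
[0.60764322 0.0563739  0.0380335 ] -15.828003164045933 13.6083
foot top z 0.02268060840481989 x -31.116848271383944 32.59867635483817 ymax [30.948502   31.64183364 32.3301568 ] tcp loc [[0.58311285 1.38840994]]
nest x -55.3672227857467 55.911367770399316 ymax [46.40205059 47.71178099 47.81210182]
tilt deg x,y [-0.12252442 -4.99691593] z at 0 24.60005240715754 y range 6.6 31.46 x -30.49 31.63
```

```bash
python3 - <<'E'
from h import *
def st():
    s=bot.read_state();print(W2N(s['position']),s['position'][2].round(4),s['wrist_force'].round(1),s['t']);return s
for y,z in [(-.5,.036),(-1,.0352)]:
    bot.servo_line((*N2W(-.5,y),z),.05); s=st()
    if np.linalg.norm(s['wrist_force'])>30: break
s=st();p=s['position']
bot.servo_line((*p[:2],.0378),.05)
bot.ungrasp(); st()
bot.servo_line((*N2W(0,0),.21),.35)
c=dump('wrist','w_placed');print(stubmeas(c,.008,N2W(0,0)))
st()
X=cloud(c);k=abs(X[...,2]-.020)<.0025;k[:100]=0;k[230:]=0;k[:,:250]=0;k[:,:400]=k[:,:400];k[:,400:]=0
P=X[k];A=np.c_[[W2N(p) for p in P],np.ones(len(P))];print('nest plane',np.degrees(np.linalg.lstsq(A,P[:,2]*1000,rcond=None)[0][:2]))
E
python3 - <<'E'
import cv2
a=cv2.imread('pics/w_placed.png')[20:270,220:440]
cv2.imwrite('pics/pz.png',cv2.resize(a,None,fx=2.4,fy=2.4,interpolation=cv2.INTER_CUBIC))
E
```

```text
[0.64 0.92] 0.0377 [-1.4  6.  11.7] 13.9083
[0.74 0.25] 0.0372 [-2.5  5.2 15.8] 14.1583
[0.74 0.25] 0.0372 [-2.5  5.2 15.8] 14.1583
[0.72 0.25] 0.0378 [-1.   0.2 -0.2] 15.4
{'foot': (array([607.8,  54.3]), array([63.1, 63.2]), 74.2), 'fz': array([0.0216, 0.0222, 0.0227]), 'top': (array([607.6,  54.5]), 15.9, 632, np.float64(0.074))}
[-0.71 -0.29] 0.2093 [0. 0. 0.] 16.0917
nest plane [-0.04451417  0.06525859]
```

View pics/pz.png

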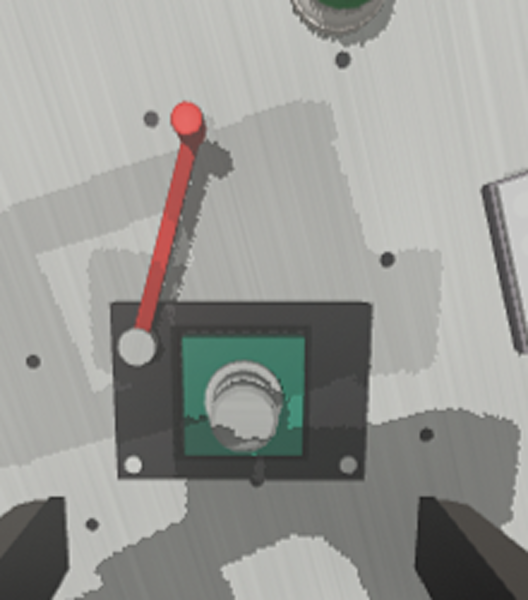

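Stub is home: foot top 22.2 mm, shaft top 74.0 mm, both centred at (607.7, 54.4) and upright. Next is the clamp.

Run:
```python
from h import *
def st():
    s=bot.read_state();print(s['position'].round(4),s['wrist_force'].round(1),round(s['finger_gap'],4),s['t']);return s
H=N2W(-52,27);P0=np.array([.6193,.1836]);d=P0-H
ph=np.arctan2(d[1],d[0]);r=np.hypot(*d);th=ph-NA;print('theta',th,'r',r)
r=.104
pos=lambda t:H+r*np.array([np.cos(NA+t),np.sin(NA+t)])
o=lambda t:ori(NA+t-np.pi/2)
bot.move_pose((*P0,.12),o(th))
bot.servo_line((*P0,.038),.2)
bot.gripper_close();s=st()
if s['finger_gap']<.010: raise SystemExit
for t in np.linspace(th,-.03,7)[1:]:
    bot.servo_line((*pos(t),.038),.1,o(t));s=st()
    if np.linalg.norm(s['wrist_force'])>35:break
```

```text
theta 1.2913648777515012 r 0.10403024145990102
[0.6193 0.1836 0.0379] [-0.2 -0.4 -0.2] 0.0133 18.4917
[0.6374 0.1692 0.038 ] [1.3 0.1 0.2] 0.0129 18.8667
[0.6515 0.1519 0.038 ] [ 1.3 -0.8 -1.2] 0.0132 19.2417
[0.6617 0.1316 0.038 ] [ 1.8 -1.5 -1.5] 0.0131 19.6167
[0.6673 0.1095 0.038 ] [ 3.6 -1.  -2.4] 0.0133 19.9917
[0.6679 0.0866 0.038 ] [ 4.8 -0.7 -3.4] 0.0131 20.3667
[0.6642 0.066  0.0381] [ 6.2  6.6 -5.6] 0.0133 20.7417
```

Run:
```python
from h import *
c0=ld('top0');print(onplane(c0,[[479,227],[453,230],[419,236]],.041))
g=onplane(c0,[[479,227]],.041)[0]
bot.ungrasp()
s=bot.read_state();p=s['position'];bot.servo_line((p[0],p[1],.13),.35)
bot.move_pose((*N2W(0,0),.21),ori(NA))
c=dump('wrist','w_cl');print(stubmeas(c,.008,N2W(0,0)))
X=cloud(c);hsv=cv2.cvtColor(c['color'],cv2.COLOR_RGB2HSV)
k=((hsv[...,0]<8)|(hsv[...,0]>172))&(hsv[...,1]>120)&(X[...,2]>.058);k[260:]=0;v,u=np.where(k)
P=onplane(c,[[u.mean(),v.mean()]],.066)[0];print('post',W2N(P),len(u))
bot.move_pose((g[0],g[1]+.05,.22),ori(np.radians(8)))
c=dump('wrist','w_pl')
print(bot.read_state()['t'])
a=cv2.imread('pics/w_cl.png');b=cv2.imread('pics/w_pl.png')
cv2.imwrite('pics/two2.png',np.vstack([a[:290],b[:300]]))
```

```text
[[ 0.51883586 -0.34337931  0.041     ]
 [ 0.51166274 -0.2768953   0.041     ]
 [ 0.49704527 -0.19000891  0.041     ]]
{'foot': (array([606.4,  49.5]), array([52.9, 62.8]), 73.9), 'fz': array([0.0216, 0.0221, 0.0226]), 'top': (array([607.8,  54.4]), 15.8, 638, np.float64(0.0738))}
post [51.11 28.1 ] 131
25.25
```

View pics/two2.png

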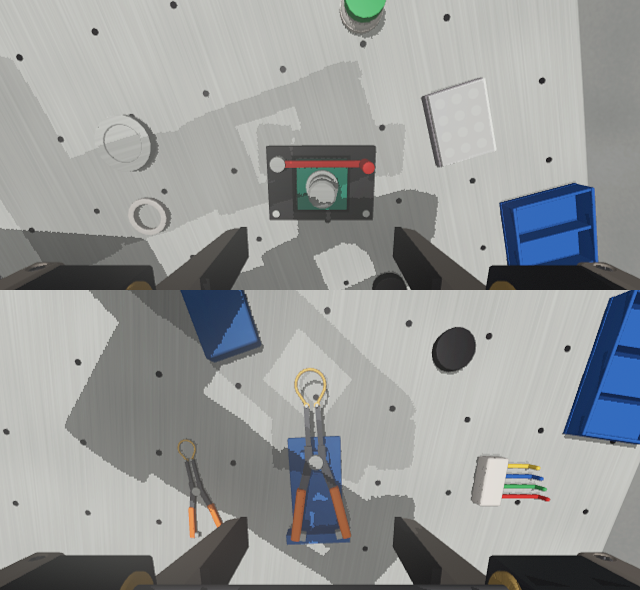

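```bash
cat > pm.py <<'E'
from h import *
import sys
c=ld(sys.argv[1]);z=float(sys.argv[2]) if len(sys.argv)>2 else .041
X=cloud(c);hsv=cv2.cvtColor(c['color'],cv2.COLOR_RGB2HSV)
k=(hsv[...,0]>3)&(hsv[...,0]<16)&(hsv[...,1]>130)
k[:,:270]=0;k[:,380:]=0;k[:150]=0;k[270:]=0
n,l,stt,ce=cv2.connectedComponentsWithStats(k.astype(np.uint8))
for i in range(1,n):
    if stt[i,4]>30: print('orange',stt[i],ce[i].round(1))
Lr=[]
for i in range(1,n):
    if stt[i,4]<100: continue
    v,u=np.where(l==i);print('z',np.nanpercentile(X[v,u,2],[10,50,90]).round(4))
    P=onplane(c,np.c_[u,v],z+.004)[:,:2]*1000
    m=P.mean(0);w=np.linalg.svd(P-m,full_matrices=0)[2][0];w*=np.sign(w[1]);Lr.append((m,w));print('handle',m.round(1),np.degrees(np.arctan2(w[1],w[0])).round(2))
b=(hsv[...,0]>15)&(hsv[...,0]<32)&(hsv[...,1]>70)&(X[...,2]>z-.012)
b[130:]=0;b[:,:280]=0;b[:,:]=b;b[:,340:]=0
v,u=np.where(b);P=onplane(c,np.c_[u,v],z)[:,:2];print('ring',len(u),rect(P),cv2.minEnclosingCircle((P*1000).astype(np.float32)),np.nanmedian(X[v,u,2]))
(x1,y1),r=cv2.minEnclosingCircle((P*1000).astype(np.float32))
a=np.radians(np.mean([np.degrees(np.arctan2(w[1],w[0])) for m,w in Lr]))
print('axis by bisector',np.degrees(a))
# intersection of handles
(m1,w1),(m2,w2)=Lr
t=np.linalg.solve(np.c_[w1,-w2],m2-m1);I=m1+w1*t[0];print('intersect',I)
mid=(m1+m2)/2
print('mid',mid,'axis mid->ring',np.degrees(np.arctan2(y1-mid[1],x1-mid[0])),'mid->I',np.degrees(np.arctan2(*(I-mid)[::-1])))
E
python3 pm.py w_pl
python3 - <<'E'
import cv2
a=cv2.imread('pics/w_pl.png')[60:265,250:390]
cv2.imwrite('pics/plz.png',cv2.resize(a,None,fx=2.9,fy=2.9,interpolation=cv2.INTER_CUBIC))
E
```

```text
orange [330 197  21  51 449] [339.9 222. ]
orange [291 198  15  53 453] [298.  224.5]
z [0.0466 0.0478 0.0488]
handle [ 550.4 -334.3] 113.17
z [0.0466 0.0477 0.0488]
handle [ 498.5 -344.9] 89.92
ring 248 (array([ 493.7, -192. ]), array([34.3, 41. ]), 7.9) ((494.2850341796875, -191.90362548828125), 20.851722717285156) 0.042770936933690384
axis by bisector 101.5474464366163
intersect [ 498.63486345 -213.39218076]
mid [ 524.42218019 -339.59374976] axis mid->ring 101.53324425050062 mid->I 101.54852115917366
```

View pics/plz.png

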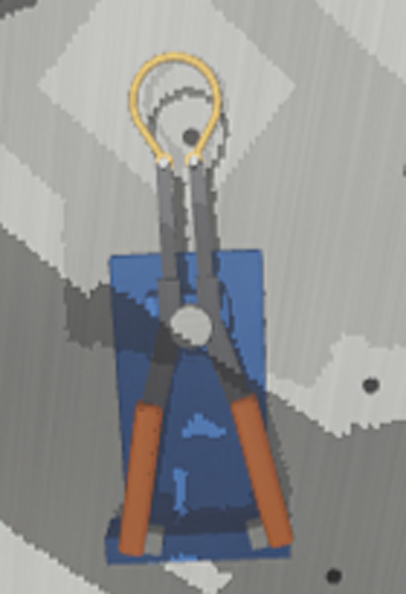

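Run:
```python
from h import *
c=ld('w_pl');X=cloud(c);im=c['color'];print(X[168:177,312:320,2].round(3)[::2])
u=np.array([np.cos(np.radians(101.5)),np.sin(np.radians(101.5))]);w=np.array([-u[1],u[0]])
m=np.array([.5244,-.3396])
hsv=cv2.cvtColor(im,cv2.COLOR_RGB2HSV)
d=(hsv[...,1]<40)&(hsv[...,2]>130);d[:160]=0;d[186:]=0;d[:,:305]=0;d[:,327:]=0
n,l,stt,ce=cv2.connectedComponentsWithStats(d.astype(np.uint8));i=1+stt[1:,4].argmax();print(stt[i],ce[i])
zp=np.nanmedian(X[l==i][:,2]);P=onplane(c,[ce[i]],zp)[0][:2]
print('pivot z',zp,P,'lat mm',(P-m)@w*1000)
k=(hsv[...,0]>3)&(hsv[...,0]<16)&(hsv[...,1]>130);k[:,:270]=0;k[:,380:]=0;k[:150]=0;k[270:]=0
v,uu=np.where(k);Q=onplane(c,np.c_[uu,v],.048)[:,:2]
print('handle end from pivot',((Q-P)@u*1000).min(),((Q-P)@u*1000).max(),'lat',((Q-P)@w*1000).min(),((Q-P)@w*1000).max())
b=(hsv[...,0]>15)&(hsv[...,0]<32)&(hsv[...,1]>70)&(X[...,2]>.03);b[130:]=0;b[:,:280]=0;b[:,340:]=0
v,uu=np.where(b);Q=onplane(c,np.c_[uu,v],.041)[:,:2];a=(Q-P)@u*1000;print('ring along',a.min(),a.max(),'lat',((Q-P)@w*1000).min(),((Q-P)@w*1000).max())
print('grip',P-.068*u, 'mid along',(m-P)@u*1000)
```

```text
[[0.048 0.048 0.049 0.048 0.048 0.047 0.048 0.048]
 [0.048 0.048 0.048 0.048 0.049 0.048 0.048 0.049]
 [0.047 0.05  0.047 0.047 0.048 0.049 0.048 0.048]
 [0.049 0.048 0.049 0.048 0.048 0.049 0.049 0.048]
 [0.049 0.049 0.049 0.047 0.048 0.049 0.048 0.048]]
[309 165  14  14 140] [315.85714286 171.47857143]
pivot z 0.0480159923666732 [ 0.51175431 -0.27443917] lat mm -0.5991592728224692
handle end from pivot -99.43398783452196 -31.132457852931356 lat -37.23418501221343 38.27011498785729
ring along 63.672469841104586 105.0638828943491 lat -16.308470554531976 18.491576088446042
grip [ 0.52531133 -0.34107405] mid along -66.3738528497803
```

Run:
```python
from h import *
def st():
    s=bot.read_state();print(s['position'].round(4),s['wrist_force'].round(1),s['ft_torque'].round(2),round(s['finger_gap'],4),s['t']);return s
g=(.5251,-.3410)
bot.move_pose((*g,.12),ori(np.radians(11.5)))
bot.servo_line((*g,.0215),.15);st()
bot.gripper_close();st()
p=bot.read_state()['position']
bot.servo_line((*p[:2],.06),.06);st()
bot.servo_line((*p[:2],.125),.15);bot.hold(.1);st()
c=dump('wrist','w_plh')
```

```text
[ 0.526  -0.3414  0.0228] [-0.1  0.4  0.3] [-0.07  0.1   0.02] 0.092 26.575
[ 0.5257 -0.3416  0.0221] [-0.8 -1.9  5.7] [-0.42  0.11  0.09] 0.0377 27.4333
[ 0.5255 -0.3415  0.0599] [-0.  -0.2 -3.4] [-0.18  0.02 -0.04] 0.0377 28.225
[ 0.5248 -0.341   0.1235] [ 0.  -0.2 -3.1] [-0.12  0.05 -0.01] 0.0374 28.9083
```

View pics/w_plh.png

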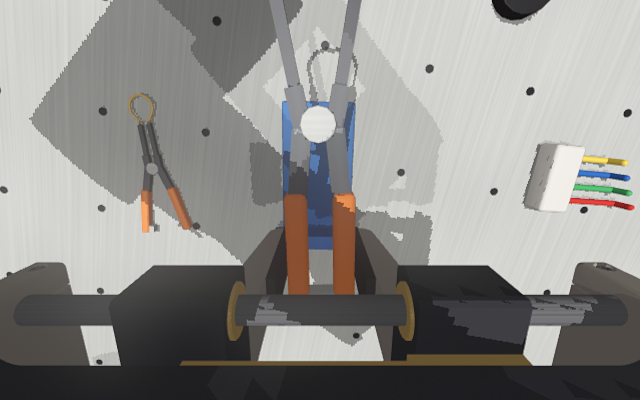

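```bash
cat > pit.py <<'E'
from h import *
import sys
def pitch(c,s,zoff=.0,show=True):
    X=cloud(c);p=s['position'];a=yaw(s['tcp_rot']);f=np.array([-np.sin(a),np.cos(a)]);w=np.array([np.cos(a),np.sin(a)])
    al=((X[...,:2]-p[:2])@f)*1000;la=((X[...,:2]-p[:2])@w)*1000
    z=(X[...,2]-p[2]-.019)*1000
    k=(abs(z)<25)&(abs(la)<30)&(al>15)&(al<140)
    k=cv2.erode(k.astype(np.uint8),np.ones((3,3)))>0
    hsv=cv2.cvtColor(c['color'],cv2.COLOR_RGB2HSV)
    org=(hsv[...,0]<18)&(hsv[...,1]>130)
    for nm,m in [('handle',k&org),('piv',k&(hsv[...,1]<40)&(hsv[...,2]>190)),('jaw',k&~org&(al>72))]:
        if m.sum()<10: continue
        A=np.c_[al[m],la[m],np.ones(m.sum())];co=np.linalg.lstsq(A,z[m],rcond=None)[0]
        print(nm,m.sum(),'al',al[m].min().round(),al[m].max().round(),'z med',np.median(z[m]).round(2),'slope deg',np.degrees(co[:2]).round(2),'lat mean',la[m].mean().round(2),'al mean',al[m].mean().round(2))
    for lo in range(15,140,10):
        m=k&(al>=lo)&(al<lo+10)
        if m.sum()>5: print(lo,np.percentile(z[m],80).round(2),end=' | ')
    print()
    return al,la,z,k
if __name__=='__main__':
    s=bot.read_state();c=ld(sys.argv[1]);pitch(c,s)
E
python3 pit.py w_plh
python3 - <<'E'
from h import *
c=ld('w_pl');X=cloud(c);u=np.array([np.cos(np.radians(101.5)),np.sin(np.radians(101.5))]);w=np.array([-u[1],u[0]]);g=np.array([.5251,-.341])
al=(X[...,:2]-g)@u*1000;la=(X[...,:2]-g)@w*1000;z=X[...,2]*1000-41
k=(abs(z)<14)&(abs(la)<30)&(al>15)&(al<140);k=cv2.erode(k.astype(np.uint8),np.ones((3,3)))>0
for lo in range(15,140,10):
    m=k&(al>=lo)&(al<lo+10)
    if m.sum()>5: print(lo,np.percentile(z[m],80).round(2),end=' | ')
E
```

```text
handle 1605 al 16.0 37.0 z med 6.3 slope deg [-1.52 -0.27] lat mean 0.57 al mean 26.66
piv 947 al 64.0 80.0 z med 6.42 slope deg [ 0.12 -0.2 ] lat mean -0.75 al mean 72.12
jaw 3384 al 72.0 127.0 z med 2.92 slope deg [-3.54 -0.24] lat mean -0.98 al mean 95.57
15 6.97 | 25 7.07 | 35 4.74 | 45 4.06 | 55 4.07 | 65 6.78 | 75 6.1 | 85 3.78 | 95 2.97 | 105 2.85 | 115 2.92 | 125 2.73 | 
15 7.54 | 25 7.45 | 35 4.77 | 45 4.67 | 55 7.03 | 65 6.94 | 75 4.5 | 85 4.09 | 95 3.85 | 105 3.72 | 115 3.78 | 125 6.75 |
```

```bash
python3 - <<'E'
from h import *
from pit import pitch
s=bot.read_state();c=ld('w_plh')
X=cloud(c);p=s['position'];a=yaw(s['tcp_rot']);f=np.array([-np.sin(a),np.cos(a)]);w=np.array([np.cos(a),np.sin(a)])
al=((X[...,:2]-p[:2])@f)*1000;la=((X[...,:2]-p[:2])@w)*1000;z=(X[...,2]-p[2])*1000
hsv=cv2.cvtColor(c['color'],cv2.COLOR_RGB2HSV);org=(hsv[...,0]<18)&(hsv[...,1]>130)
for z0 in range(-5,60,5):
    for sg in (-1,1):
        m=(z>=z0)&(z<z0+5)&(sg*la>21)&(sg*la<45)&(abs(al)<60)&~org
        if m.sum()>8: print(z0,sg,m.sum(),'al max pct',np.percentile(al[m],[50,90,99]).round(1),'la',np.percentile(sg*la[m],[2,50,98]).round(1))
ho=org&(abs(z-19)<15);print('handles lat',[np.percentile(la[ho&(la*q>0)]*q,[2,50,98]).round(1) for q in(-1,1)])
# top view
t=dump('top','t_plh');dump('scene','s_plh')
E
python3 - <<'E'
import cv2
a=cv2.imread('pics/t_plh.png')[130:300,360:520]
cv2.imwrite('pics/tz.png',cv2.resize(a,None,fx=3.5,fy=3.5,interpolation=cv2.INTER_CUBIC))
a=cv2.imread('pics/s_plh.png')[180:350,150:330]
cv2.imwrite('pics/sz.png',cv2.resize(a,None,fx=3.5,fy=3.5,interpolation=cv2.INTER_CUBIC))
E
```

```text
0 -1 26 al max pct [ 9.7 10.1 10.7] la [21.7 25.1 28.8]
0 1 32 al max pct [ 9.8 10.6 11. ] la [22.4 26.2 31. ]
5 -1 42 al max pct [10.  10.2 10.6] la [21.3 26.1 30.3]
5 1 44 al max pct [ 9.9 10.7 11. ] la [21.3 26.9 31.7]
10 -1 50 al max pct [10.1 10.6 11. ] la [21.3 25.4 30.5]
10 1 60 al max pct [10.1 10.8 11. ] la [21.2 26.4 31.8]
15 -1 54 al max pct [10.2 10.6 11. ] la [21.3 26.4 31.1]
15 1 65 al max pct [10.2 10.5 10.8] la [21.4 26.7 32.7]
20 -1 61 al max pct [10.3 10.6 10.7] la [21.3 26.4 31.6]
20 1 65 al max pct [10.3 10.6 10.9] la [21.3 27.4 32.7]
25 -1 72 al max pct [10.5 10.9 11.1] la [21.2 26.8 31.8]
25 1 85 al max pct [10.4 10.9 11.1] la [21.4 27.1 33.3]
30 -1 82 al max pct [10.6 10.9 11.2] la [21.4 26.2 32.4]
30 1 95 al max pct [10.6 10.9 11. ] la [21.3 27.3 33.9]
35 -1 106 al max pct [10.7 11.  11.2] la [21.4 27.  32.9]
35 1 107 al max pct [10.7 11.  11.2] la [21.2 27.6 34.5]
40 -1 107 al max pct [10.9 11.1 11.3] la [21.2 27.1 33.3]
40 1 131 al max pct [10.8 11.1 11.3] la [21.4 27.8 34.7]
45 -1 127 al max pct [11.  11.3 11.5] la [21.2 27.4 33.6]
45 1 146 al max pct [10.9 11.3 11.5] la [21.1 27.9 35.4]
50 -1 139 al max pct [11.1 11.5 11.9] la [21.1 27.5 33.6]
50 1 159 al max pct [11.  11.3 11.7] la [21.5 28.1 34.9]
55 -1 142 al max pct [11.3 11.7 11.9] la [21.3 26.3 32. ]
55 1 154 al max pct [11.1 11.6 11.8] la [21.1 26.8 33.7]
handles lat [array([ 6.7, 12.2, 18. ]), array([ 7.6, 13.1, 18.9])]
```

View pics/tz.png

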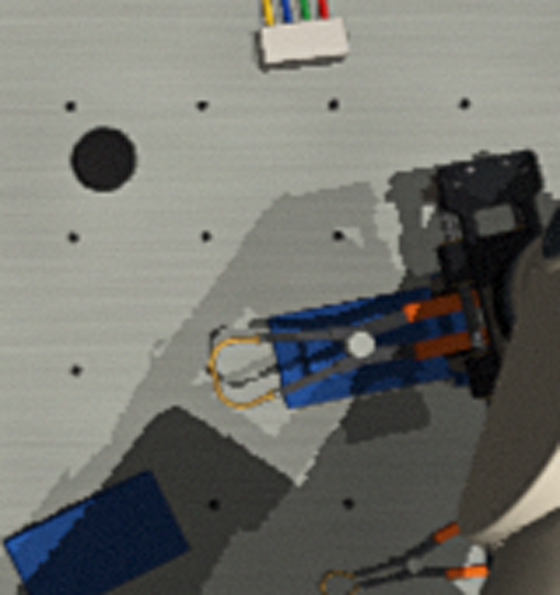

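View pics/sz.png

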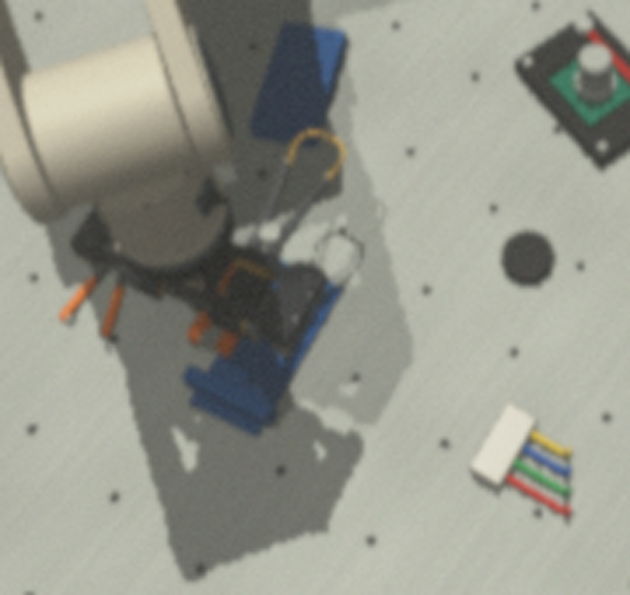

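```bash
cat >> h.py <<'E'
S=np.array([.6077,.0544])
def st():
    s=bot.read_state();print(s['position'].round(4),np.degrees(yaw(s['tcp_rot'])).round(2),s['wrist_force'].round(1),s['ft_torque'].round(2),round(s['finger_gap'],4),s['t']);return s
def fw(a): return np.array([-np.sin(a),np.cos(a)]),np.array([np.cos(a),np.sin(a)])
E
python3 - <<'E'
from h import *
a=NA;f,w=fw(a);q=S-f*.1487+w*.0020
bot.servo_line((*q,.125),.2,ori(a));st()
bot.servo_line((*q,.081),.15);bot.hold(.2);st()
dump('top','t1');dump('scene','s1');dump('wrist','w1')
t=cv2.imread('pics/t1.png')[160:260,270:390];cv2.imwrite('pics/t1z.png',cv2.resize(t,None,fx=6,fy=6,interpolation=cv2.INTER_CUBIC))
t=cv2.imread('pics/s1.png')[150:250,260:380];cv2.imwrite('pics/s1z.png',cv2.resize(t,None,fx=6,fy=6,interpolation=cv2.INTER_CUBIC))
E
```

```text
[ 0.5685 -0.0896  0.125 ] -16.0 [ 0.1  0.  -2.2] [-0.14  0.14  0.03] 0.0377 30.4917
[ 0.5694 -0.0894  0.0821] -16.01 [ 0.1 -1.1 -2.4] [-0.11  0.12 -0.01] 0.0373 31.1333
```

View pics/t1z.png

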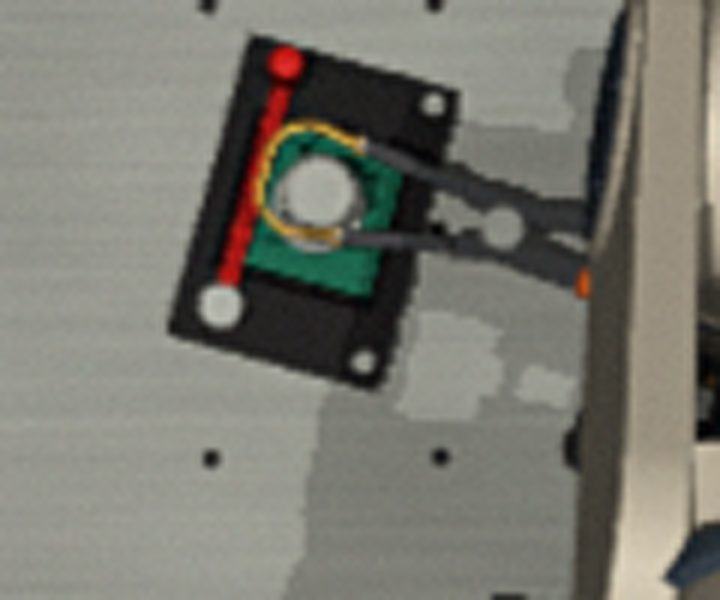

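View pics/s1z.png

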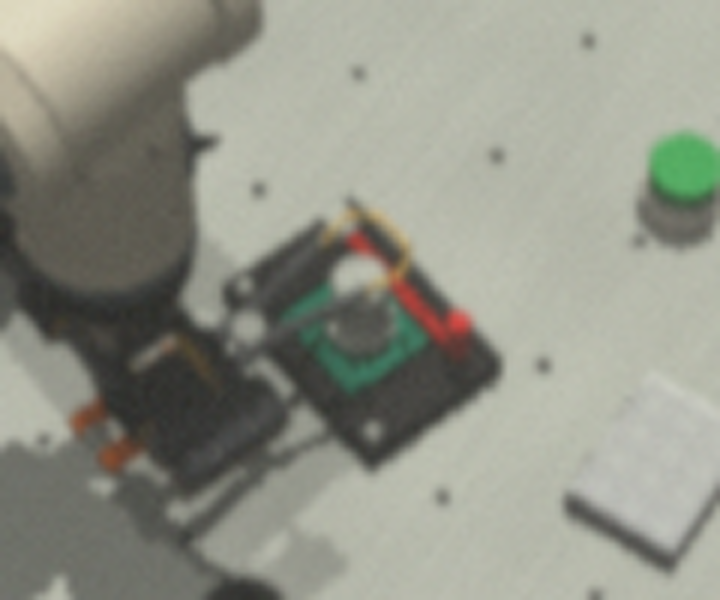

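```bash
cat > rm.py <<'E'
from h import *
import sys
tag=sys.argv[1]; zr=float(sys.argv[2])
c=ld(tag);hsv=cv2.cvtColor(c['color'],cv2.COLOR_RGB2HSV).astype(int)
f,w=fw(NA)
def loc(uv,z):
    P=onplane(c,uv,z)[:,:2];return np.c_[(P-S)@f,(P-S)@w]*1000
H,Sa,V=[hsv[...,i] for i in range(3)]
b=(H>12)&(H<35)&(Sa>80)&(V>110);b[:175]=0;b[205:]=0;b[:,:308]=0;b[:,340:]=0
v,u=np.where(b);L=loc(np.c_[u,v],zr);print('ring n',len(u),'front..back',L[:,0].max().round(1),L[:,0].min().round(1),'lat',L[:,1].min().round(1),L[:,1].max().round(1))
g=(Sa<40)&(V>140)
n,l,stt,ce=cv2.connectedComponentsWithStats(g.astype(np.uint8))
for i in range(1,n):
    if 15<stt[i,4]<250 and 290<ce[i][0]<375 and 170<ce[i][1]<230: print('disc',stt[i],ce[i].round(2),'shaft-z',loc(ce[i][None],.074).round(1),'pivot-z',loc(ce[i][None],zr+.007).round(1))
np.set_printoptions(suppress=True)
ordr=np.argsort(np.arctan2(L[:,1],L[:,0]));print(np.c_[L,u,v][ordr].round(1)[::2].tolist())
E
python3 rm.py t1 .1007
```

```text
ring n 70 front..back 24.3 -14.4 lat -23.2 23.8
disc [318 187  11  10  91] [322.68 191.52] shaft-z [[-0.5  0.4]] pivot-z [[-1.2 -4. ]]
disc [304 208   6   6  33] [306.42 210.42] shaft-z [[ 25.6 -56. ]] pivot-z [[ 24.3 -58.9]]
disc [336 212  18  18 243] [344.71 220.91] shaft-z [[-72.7 -55.6]] pivot-z [[-71.4 -58.4]]
disc [356 221  10   7  48] [360.58 224.04] shaft-z [[-112.6  -52.5]] pivot-z [[-110.3  -55.4]]
[[-13.1, -16.2, 326.0, 198.0], [-10.7, -16.9, 325.0, 198.0], [-12.1, -21.6, 325.0, 200.0], [-9.1, -19.9, 324.0, 199.0], [-6.7, -20.5, 323.0, 199.0], [-3.7, -18.8, 322.0, 198.0], [-1.4, -19.5, 321.0, 198.0], [1.0, -20.1, 320.0, 198.0], [3.3, -20.8, 319.0, 198.0], [8.0, -22.1, 317.0, 198.0], [10.4, -22.8, 316.0, 198.0], [13.4, -21.1, 315.0, 197.0], [16.4, -19.4, 314.0, 196.0], [17.0, -17.0, 314.0, 195.0], [20.0, -15.3, 313.0, 194.0], [21.4, -10.6, 313.0, 192.0], [22.7, -5.8, 313.0, 190.0], [21.0, -2.8, 314.0, 189.0], [21.7, -0.4, 314.0, 188.0], [23.0, 4.3, 314.0, 186.0], [21.3, 7.3, 315.0, 185.0], [22.0, 9.7, 315.0, 184.0], [20.3, 12.8, 316.0, 183.0], [18.6, 15.8, 317.0, 182.0], [16.9, 18.8, 318.0, 181.0], [12.2, 20.1, 320.0, 181.0], [10.5, 23.2, 321.0, 180.0], [8.2, 23.8, 322.0, 180.0], [2.8, 22.8, 324.0, 181.0], [0.4, 23.4, 325.0, 181.0], [-2.6, 21.7, 326.0, 182.0], [-4.9, 22.4, 327.0, 182.0], [-7.9, 20.7, 328.0, 183.0], [-10.3, 21.3, 329.0, 183.0], [-10.9, 18.9, 329.0, 184.0]]
```

```bash
cat >> rm.py <<'E'
X=cloud(c)
im=c['color'].astype(int);roi=np.zeros(b.shape,bool);roi[190:206,345:362]=1
V2=im.min(-1);k=roi&(V2>120)&((Sa<45));v,u=np.where(k)
wt=(V2[k]-100.);print('pivot px',(u*wt).sum()/wt.sum(),(v*wt).sum()/wt.sum(),len(u),'z',np.nanmedian(X[k][:,2]))
pp=np.array([[(u*wt).sum()/wt.sum(),(v*wt).sum()/wt.sum()]]);print('pivot loc',loc(pp,zr+.007).round(2))
print(V2[190:206,345:362])
E
python3 rm.py t1 .1007 | tail -19
python3 - <<'E'
from h import *
from pit import pitch
s=bot.read_state();pitch(ld('w1'),s)
E
```

```text
[[-13.1, -16.2, 326.0, 198.0], [-10.7, -16.9, 325.0, 198.0], [-12.1, -21.6, 325.0, 200.0], [-9.1, -19.9, 324.0, 199.0], [-6.7, -20.5, 323.0, 199.0], [-3.7, -18.8, 322.0, 198.0], [-1.4, -19.5, 321.0, 198.0], [1.0, -20.1, 320.0, 198.0], [3.3, -20.8, 319.0, 198.0], [8.0, -22.1, 317.0, 198.0], [10.4, -22.8, 316.0, 198.0], [13.4, -21.1, 315.0, 197.0], [16.4, -19.4, 314.0, 196.0], [17.0, -17.0, 314.0, 195.0], [20.0, -15.3, 313.0, 194.0], [21.4, -10.6, 313.0, 192.0], [22.7, -5.8, 313.0, 190.0], [21.0, -2.8, 314.0, 189.0], [21.7, -0.4, 314.0, 188.0], [23.0, 4.3, 314.0, 186.0], [21.3, 7.3, 315.0, 185.0], [22.0, 9.7, 315.0, 184.0], [20.3, 12.8, 316.0, 183.0], [18.6, 15.8, 317.0, 182.0], [16.9, 18.8, 318.0, 181.0], [12.2, 20.1, 320.0, 181.0], [10.5, 23.2, 321.0, 180.0], [8.2, 23.8, 322.0, 180.0], [2.8, 22.8, 324.0, 181.0], [0.4, 23.4, 325.0, 181.0], [-2.6, 21.7, 326.0, 182.0], [-4.9, 22.4, 327.0, 182.0], [-7.9, 20.7, 328.0, 183.0], [-10.3, 21.3, 329.0, 183.0], [-10.9, 18.9, 329.0, 184.0]]
pivot px 352.2928961748634 198.66010928961748 35 z 0.10559601254162754
pivot loc [[-74.91  -1.42]]
[[ 50  5
[... 808 characters left out ...]
87  88  77  48  50  48  47  46  42]
 [ 62  58  59  55  50  49  51  48  47  48  49  50  51  50  54  51  49]
 [ 95  96  96  91  77  82  81  71  49  52  47  48  50  51  51  50  49]
 [119 119 120 120 121 122 122 114  98  86  62  50  45  51  49  51  52]
 [118 119 121 118 119 120 122 121 120 121 112  88  68  61  49  46  47]]
handle 1607 al 15.0 37.0 z med 6.56 slope deg [-1.91 -0.  ] lat mean 0.32 al mean 26.67
piv 909 al 64.0 80.0 z med 6.61 slope deg [0.01 0.15] lat mean -1.02 al mean 72.47
jaw 3413 al 72.0 127.0 z med 2.94 slope deg [-3.68 -0.02] lat mean -1.5 al mean 96.03
15 7.29 | 25 7.15 | 35 4.89 | 45 4.34 | 55 4.21 | 65 6.91 | 75 6.43 | 85 3.81 | 95 2.93 | 105 3.03 | 115 2.84 | 125 2.75 |
```

```bash
cat >> rm.py <<'E'
print('pivot2',loc(np.array([[353.3,197.7]]),zr+.007)-[-.5,.4])
M=L-np.array([-.5,.4])
d=np.hypot(*M.T);print('min wire dist now',np.sort(d)[:6].round(1))
best=max(((np.partition(np.hypot(M[:,0]-x,M[:,1]-y),3)[3],x,y) for x in np.arange(-6,6,.25) for y in np.arange(-5,5,.25)));print('best centre of ring rel shaft',best)
x0=np.linalg.lstsq(np.c_[2*M,np.ones(len(M))],(M**2).sum(1),rcond=None)[0];print('circle',x0[:2],np.sqrt(x0[2]+x0[:2]@x0[:2]))
E
python3 rm.py t1 .1007 | tail -4
```

```text
pivot2 [[-76.14925376   1.09677378]]
min wire dist now [19.1 19.4 19.5 19.6 19.6 19.9]
best centre of ring rel shaft (np.float64(20.199467112207397), np.float64(1.5), np.float64(0.5))
circle [ 2.23989005 -0.07742524] 22.581089639207317
```

```bash
python3 - <<'E'
from h import *
s=st();a=NA;f,w=fw(a)
q=S-f*.1487+w*.0020  -f*.0012-w*.0003
base=s['wrist_force'].copy()
ok=True
for z in (.072,.060,.050,.042,.0358):
    bot.servo_line((*q,z),.06); s=st()
    d=s['wrist_force']-base
    if np.linalg.norm(d)>4: print('contact',d);ok=False;break
bot.hold(.4);st()
dump('top','t2');dump('scene','s2');dump('wrist','w2')
t=cv2.imread('pics/t2.png')[160:260,270:390];s_=cv2.imread('pics/s2.png')[150:250,260:380]
cv2.imwrite('pics/ts2.png',np.hstack([cv2.resize(i,(400,333),interpolation=cv2.INTER_CUBIC) for i in (t,s_)]))
E
python3 rm.py t2 .054|grep -v '^\[\['; python3 pit.py w2
```

```text
[ 0.569  -0.0892  0.0817] -16.0 [ 0.4  0.1 -2. ] [-0.13  0.09 -0.02] 0.0376 31.2833
[ 0.5675 -0.0901  0.0714] -16.0 [-0.8 -0.5 -2.3] [-0.14  0.17 -0.03] 0.0377 31.5833
[ 0.5675 -0.0901  0.0593] -16.0 [-0.9  0.3 -1.9] [-0.14  0.07  0.01] 0.0377 31.9333
[ 0.5676 -0.0901  0.0495] -16.0 [ 0.3  0.  -2.3] [-0.22  0.15 -0.04] 0.0379 32.25
[ 0.5676 -0.0901  0.0415] -16.0 [ 0.5 -0.3 -3.4] [-0.15  0.08  0.01] 0.0379 32.5333
[ 0.5677 -0.0901  0.0354] -16.0 [ 0.1 -0.1 -1.5] [-0.15  0.11 -0.  ] 0.0378 32.7833
[ 0.5681 -0.0902  0.0359] -16.0 [-0.1  0.  -2.9] [-0.16  0.15  0.01] 0.0375 33.1833
ring n 58 front..back 23.4 -14.0 lat -24.1 22.4
disc [318 187  11  10  91] [322.68 191.52] shaft-z [[-0.5  0.4]] pivot-z [[-0.3  2.1]]
disc [304 208   6   6  33] [306.42 210.42] shaft-z [[ 25.6 -56. ]] pivot-z [[ 26.2 -54.9]]
disc [340 214  17  13 174] [347.94 220.42] shaft-z [[-80.1 -52.2]] pivot-z [[-80.7 -51.1]]
disc [359 223   6   6  32] [361.5 225.5] shaft-z [[-115.7  -55.4]] pivot-z [[-116.6  -54.2]]
pivot px 351.24691358024694 199.60044893378227 32 z 0.05933832106157222
pivot loc [[-74.88   1.72]]
 [ 7
[... 996 characters left out ...]
 72  69  54  61  58  57  45  47  46  50  50  56  52  52  48  46]]
pivot2 [[-78.09363541   7.34955267]]
min wire dist now [18.9 19.  19.4 19.6 20.1 20.2]
best centre of ring rel shaft (np.float64(19.941250739386305), np.float64(0.5), np.float64(-1.0))
circle [ 2.03102757 -0.76778053] 22.182155895865677
handle 1635 al 15.0 37.0 z med 6.37 slope deg [-1.67 -0.2 ] lat mean -0.23 al mean 26.68
piv 898 al 64.0 133.0 z med 6.34 slope deg [-12.35   2.28] lat mean -1.27 al mean 72.71
jaw 3540 al 72.0 136.0 z med 2.67 slope deg [-8.79 -0.32] lat mean -1.48 al mean 97.24
15 6.96 | 25 6.98 | 35 4.7 | 45 4.07 | 55 4.11 | 65 6.66 | 75 6.15 | 85 3.65 | 95 2.74 | 105 2.69 | 115 2.64 | 125 2.1 | 135 -20.97 |
```

View pics/ts2.png

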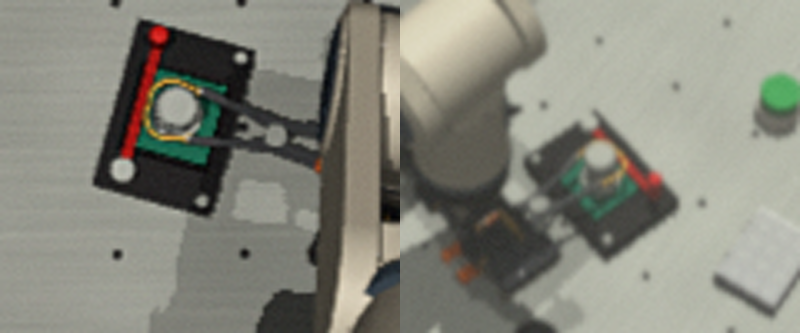

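The ring slid down without touching: wrist load stayed at the pliers' own weight. It sits at about z = 53.9 mm against the groove's 54 mm, open all round, so I'm handing in.

Run:
```python
from h import *
bot.hold(.3);st()
bot.job_done()
st()
```

```text
[ 0.568  -0.0902  0.0358] -16.0 [-0.4  0.3 -2.6] [-0.18  0.14 -0.06] 0.0375 33.6333
the job is handed in; nothing more can be done
the job is handed in; nothing more can be done
```

I finished the whole job and handed it in at 33.6 s. The arm is still holding the squeezed pliers with the ring open around the groove.

- **Stub:** It tilted about 9° in the grip and caught on the pocket's bevel on the first try. I lifted it slightly, shifted it and levelled it into the pocket. After release the foot top measured 22.2 mm and the shaft top 74.0 mm, both on the same axis, so it is upright and fully home.
- **Clamp:** I pinched the post and swung it against its stop. The last measurement put the post within about 1 mm, or 0.01 rad, of the shut position.
- **Pliers:** Finger opening was 37.5–37.9 mm against 38 mm fully squeezed. The pitch is about 0.3–0.4° from level. The ring's mid-plane is at about 53.9 mm, with the groove at 54 mm.
- **Contact:** The wrist force (about 2.6 N) matches the pliers' weight alone and did not rise while the ring went down. The top view shows the ring around the shaft, with its wire centre at least 18.9 mm from the axis.

Two checks disagreed:
- **Ring centring:** My estimates differed by about 1–2 mm, so its exact centring is uncertain. The force showed no contact.
- **Grip point:** I gripped the pliers about 72 mm behind the pivot instead of 68 mm. I allowed for this when placing the ring.

I did not measure the bystanders again, but no move touched them.

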